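# Scrape the wood chips off the shoe rack into the boot tray

### The arm

A 6-joint arm with a two-finger parallel gripper is mounted at the origin on the work surface. World frame = base frame: x ahead of the robot, y to its left, z up, the work surface at z = 0. Lengths are in mm, angles in rad, forces in N, time in s.
With the tool pointing down it reaches from about 300 to 775 mm from the base axis. Payload 14.6 kg.
Tool frame: the origin (TCP) lies at the very end of the fingers, on their centre line; the grasp point (between the pads) lies 19 mm behind it; z points along the fingers, y is the line along which they close (so a half turn about z gives the same grasp; the last joint's range is limited). The gripper opens to 94 mm and grips with 3 to 60 N. Pads are 16 mm wide; open, the fingers measure 119 mm over their backs; the gripper's body (75 mm by 177 mm) begins 78 mm behind the grasp point.
Start: joints at [-1.335, 0.3, 1.521, -0, 1.321, -0.067], TCP at [164, -524.97, 205.446] pointing down, gripper open.
Joint ranges: [-3.03, 3.03], [-0.79, 2.21], [0.23, 2.52], [-1.04, 4.18], [0, 3.07], [-2.55, 2.55]. Speed limits (rad/s): [2.22, 2.22, 2.57, 3.14, 3.14, 3.14].

### API

Orientations are given as [roll, pitch, yaw] about the fixed x, y, z axes, in that order (R = Rz(yaw) Ry(pitch) Rx(roll)).
In Python, from cell import manip, eyes, ticket gives the robot as it stands. The module is installed in compiled form; this text tells all that it offers.
- The arm moves only by the tool arm_command, never from a script. Its argument "plan" is a list of rows, each a list of 5 numbers: the opening, from -1 (shut) to 1 (fully open), then the shift along the tool's x, y, z in m, then the turn about the tool's z in rad. In form: [[jaw, dx, dy, dz, roll], ...]. A call has 1 to 20 rows; each row shifts and turns the commanded pose from where the row before left it, along the tool's axes as they then stand; what a row does not reach is not made up. A row lasts 1/8 s, in which the tool goes at most 62.5 mm and 10.7 degrees, less where a joint would pass 70% of its speed; a pose out of reach is approached as far as the arm can. A call is refused whole if a number of a shift passes 0.0625 or a number of a turn 0.188, either way. A call with a gripper value outside its range is refused whole. The fingers move at their own pace and stop on an object; "newtons" is the grip in N (left out, the last holds). Time passes only in rows, so rows that do not move let the fingers close. It gives the time, the measured TCP pose, the force, the opening and the grip force at its end, in the units of the state.
- manip.read_state(): the state, without advancing time (a new reading comes with each control period).
- eyes.camera(name): name is "scene" or "top"; returns a dict with "img" (480x640x3 uint8, blue, green, red), "z_map" (480x640 float32, mm along the optical axis (not along the pixel's ray), 0 where there is no reading), "fx", "fy", "cx", "cy" (pixels), "eye" and "orientation" of the camera in the world. Camera axes: x right, y down, z forward; pixel columns grow to the right and rows downward; lengths in mm; the calibration is good to about 2 mm. A picture is of the moment at which its call begins.
- ticket.sign_off(): hands the job in; it is judged then, once.
The state is a dict: "clock": time; "joints": joint angles; "qd": joint speeds; "effort": joint torques, N m; "eef_pos": TCP position; "eef_rot": TCP orientation; "wrist_force": force on the tool from outside, world axes, zero at the start; "moment": the same for the moment, N m; "finger_gap": finger opening in mm; "finger_force": force on a finger pad.
Only numpy, scipy, OpenCV 4.12 (cv2) and the standard library are available. Lean on these libraries where they do the work, as an engineer would, in place of code of your own. Each camera call takes 0.05 s, during which the arm holds its last target. There are 200 camera calls.

### The job

Wood chips from trimming the rough hook board lie on the deck of the shoe rack. Take the scraper block by its handle, set its sole flat on the deck close to the rear upstand, under the hooks and behind the chips, and with light, steady pressure, followed right up to the springy front edge, draw every chip over that edge into the boot tray; then stand the scraper upright on the bench again, clear of the tray, and let go. Keep the gripper off the rack, the hooks and the chips, leave the hanging keys alone, and do not disturb the glass bowl, canister, mirror and hairbrush.

Things in the scene. Friction and masses are not known exactly. Their poses are not given: they have to be found in the camera images.
- rack: steel shoe rack, fixed, on levelling feet of varying height; origin under the deck's middle, 10 to 28 mm above the bench; x along its length, y to its rear (board side), z up. Grey deck 540 (x) by 240 mm (y), top 100 mm above the origin, plain front edge at y = -120, rear upstand 14 mm high, front face at y = +114
- hook_tip (a point): tip of the middle chrome hook, 277 mm above the rack's origin, at x 0, y +78. Five hooks, 90 mm apart along x, reach from y = +120 (face of the 540 mm long wood board, 220 to 315 mm above the origin, open below) to +75; lowest point 253 mm. A vertical gripper holding the scraper at the upstand would hit them; one leaning 30 to 45 degrees, its body towards the front, passes
- deck_mid (a point): middle of the unloaded deck's top surface (does not move as the deck springs); axes as rack
- deck_edge (a point): middle of the unloaded deck's front edge, on its top surface; axes as rack. The deck is thin sheet held along its rear only: stiff there, but towards this edge it springs down, by about 10 mm under the scraper, and back up
- tray: black plastic boot tray, part of the rack, 400 mm (x) by 180 mm (y), walls 30 mm high and 4 mm thick; origin under its centre, 180 mm in front of the rack's origin, same axes. Its rear 30 mm lie under the deck's front edge
- keys (a joint): steel ring (50 mm) with two keys, hanging from the hook at x = +180 of the rack at y = +90, down to about 155 mm above the rack's origin (55 mm above the deck); swing in rad about the rack's x axis, 0 hanging still
- scraper: scraper block standing on its sole: beech bar with a hard rubber sole, 150 mm long (x), 30 mm thick (y), 34 mm high, and on its middle a flat handle 46 mm wide (x) and 26 mm thick, which leans 20 degrees towards -y (the drawing side, the side to face the rack's front) and ends 104 mm above the sole. Origin at the centre of the sole's underside, z up; about 0.22 kg
- scraper_grip (a point): point to hold the scraper: centre of the handle, 14 mm towards -y and 73 mm above the sole. The handle's flat sides look to +x and -x, 46 mm apart, so a gripper closing along x can lean about that line as it likes. It wipes well when pressed on with 5 to 10 N, hard on the steel is over 20 N
- chip0: flat chip of rough brown mango wood, about 60 x 33 mm and 7 mm thick, 11 g; origin at the centre of its underside, z up
- chip1: flat chip of rough brown mango wood, about 60 x 33 mm and 7 mm thick, 11 g; origin at the centre of its underside, z up
- chip2: flat chip of rough brown mango wood, about 60 x 33 mm and 7 mm thick, 11 g; origin at the centre of its underside, z up
- chip3: flat chip of rough brown mango wood, about 60 x 33 mm and 7 mm thick, 11 g; origin at the centre of its underside, z up
- bowl: green glass marble bowl, 92 mm across, 58 mm high, at one end of the deck; origin at the centre of its underside
- canister: lidded stainless canister, 88 mm across, 117 mm high with its knob, at the other end of the deck; origin at the centre of its underside
- mirror: pocket mirror in a hard black case, 85 x 66 x 15 mm, lying on the bench; origin at the centre of its underside
- hairbrush: brown plastic hairbrush, 215 mm long (x), 62 mm wide, 36 mm high, lying on the bench; origin under its neck
Not all that is in view belongs to the job. Leave any black look-alike of the chip3 alone.

How it is judged (in metres and radians):
On the way, in this order (a step that is already met when the one before it is completed fails the run):
1. the scraper's sole is pressed flat on the deck with more than 4 N, its middle more than 65 mm behind the deck's middle (within 49 mm of the upstand) (contact force between scraper and rack above 4 N and y of scraper in the frame of deck_mid above 0.065 m and z of scraper in the frame of deck_mid below 0.004 m and angle between scraper's own z axis and vertical below 0.07 rad), for 0.2 s.
2. still pressed on the deck with more than 4 N, the sole's middle has been drawn into the front 20 mm of the deck (contact force between scraper and rack above 4 N and y of scraper in the frame of deck_mid between -0.13 and -0.1 m and z of scraper in the frame of deck_mid between -0.03 and 0.004 m), for 0.1 s.
At the end, for the whole second after the job is handed in: all four chips lie at rest inside the boot tray (within its walls, less than 45 mm above its underside), and the scraper stands upright on its sole on the bench (within 0.08 rad), at rest, not touching the rack or tray (x of chip0 in the frame of tray between -0.19 and 0.19 m and y of chip0 in the frame of tray between -0.086 and 0.086 m and z of each of chip0, chip1, chip2, chip3 in the frame of tray below 0.045 m and linear speed of each of chip0, chip1, chip2, chip3, scraper below 0.02 m/s and x of chip1 in the frame of tray between -0.19 and 0.19 m and y of chip1 in the frame of tray between -0.086 and 0.086 m and x of chip2 in the frame of tray between -0.19 and 0.19 m and y of chip2 in the frame of tray between -0.086 and 0.086 m and x of chip3 in the frame of tray between -0.19 and 0.19 m and y of chip3 in the frame of tray between -0.086 and 0.086 m and height (world z) of scraper below 0.006 m and angle between scraper's own z axis and vertical below 0.08 rad and contact force between scraper and rack below 0.1 N).
It fails at once if the scraper is pressed or knocked against the rack with more than 20 N (contact force between scraper and rack above 20 N).
It fails at once if the gripper or arm touches the rack, hook board or keys with more than 2 N (contact force between any of the arm, the fingers and rack above 2 N).
It fails at once if the fingers push a chip with more than 0.5 N (contact force between the fingers and chip0 above 0.5 N or contact force between the fingers and chip1 above 0.5 N or contact force between the fingers and chip2 above 0.5 N or contact force between the fingers and chip3 above 0.5 N).
It fails at once if the keys are swung more than 0.3 rad (value of joint keys above 0.3 rad or value of joint keys below -0.3 rad).
It fails at once if the bowl, canister, mirror or hairbrush is moved more than 15 mm (distance of any of bowl, canister, mirror, hairbrush from where it was at the start of the episode above 0.015 m).
It also fails if it takes over 72 s, if anything falls off the work surface, if the arm or the gripper's body presses on something with over 40 N, if the wrist force passes 120 N, or if a joint passes its speed limit or range.

## Working session

There is one attempt and no reset: what is moved stays moved. The work goes in short steps, Python scripts to look and compute and a tool call to move; the robot and the scene stay as the last step left them, time stands still between calls to the robot, and variables do not carry over. Pictures are saved under pics/ and viewed, at most 10 in all, crops included, and the job is handed in when it is done.

Besides the shell and the picture viewer there is one more tool, called after "Emit:" by a JSON object that holds its "api" and its "payload", one argument or row to a line. arm_command: Moves the arm, as the interface text tells. Its arguments: {"type":"object","properties":{"plan":{"type":"array"},"newtons":{"type":"number"}},"required":["plan"]}

```bash
mkdir -p pics; cat > h.py <<'E'
import numpy as np,cv2
from scipy.spatial.transform import Rotation as R
from cell import manip,eyes,ticket
def pts(c):
    z=c["z_map"];v,u=np.mgrid[:480,:640]
    P=np.stack([(u-c["cx"])/c["fx"]*z,(v-c["cy"])/c["fy"]*z,z],-1)
    o=np.array(c["orientation"])
    M=o if o.shape==(3,3) else (R.from_euler('xyz',o).as_matrix() if o.size==3 else R.from_quat(o).as_matrix())
    return P@M.T+np.array(c["eye"]),M
E
python3 - <<'E'
from h import *
print(manip.read_state())
for n in("scene","top"):
    c=eyes.camera(n);cv2.imwrite(f"pics/{n}0.png",c["img"]);print(n,c["eye"],c["orientation"],c["fx"],c["cx"],c["cy"])
    np.savez(f"{n}0.npz",**c)
E
```

```text
{'clock': 0.0, 'joints': array([-1.33458418e+00,  3.00468652e-01,  1.52162651e+00, -9.44468322e-06,
        1.32070009e+00, -6.66214397e-02]), 'qd': array([ 4.04653110e-04,  1.03208593e-03,  1.94064965e-03,  6.27132502e-04,
       -4.27378786e-05,  9.89557925e-04]), 'effort': array([-5.28860164e-04, -5.31805301e+01, -3.52739847e+01,  7.08260620e-02,
        2.43462611e-02, -1.16759529e-04]), 'eef_pos': array([ 163.94166071, -524.70233476,  204.86846039]), 'eef_rot': array([-3.14039211e+00, -7.09319802e-05,  3.02835890e-01]), 'wrist_force': array([-0.38213899,  0.03062029, -0.20081423]), 'moment': array([ 0.01554229, -0.03035242, -0.01190469]), 'finger_force': 0.0, 'finger_gap': 93.76172159882009}
scene [1202.18915102  709.51234268  913.12024002] [-2.23378866 -0.00897083  2.33340763] 464.79120287119207 319.0514129799497 239.3142266338571
top [ 280.94660338   78.8065195  1520.441212  ] [-2.93748437e+00 -1.43738580e-03 -1.64685267e+00] 529.7537656342514 327.86741838951764 230.69129744283504
```

View pics/scene0.png

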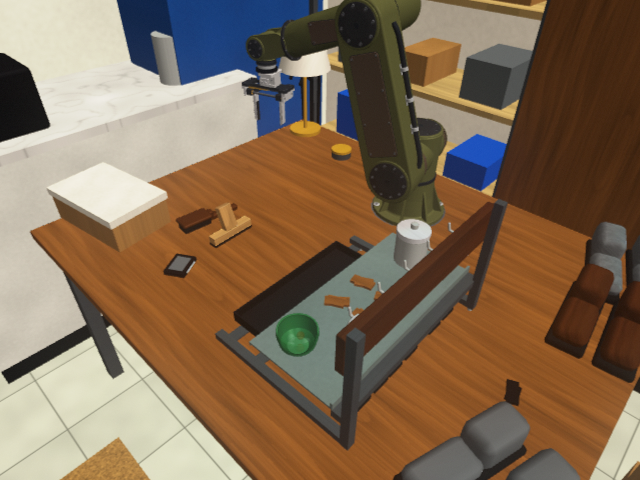

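View pics/top0.png

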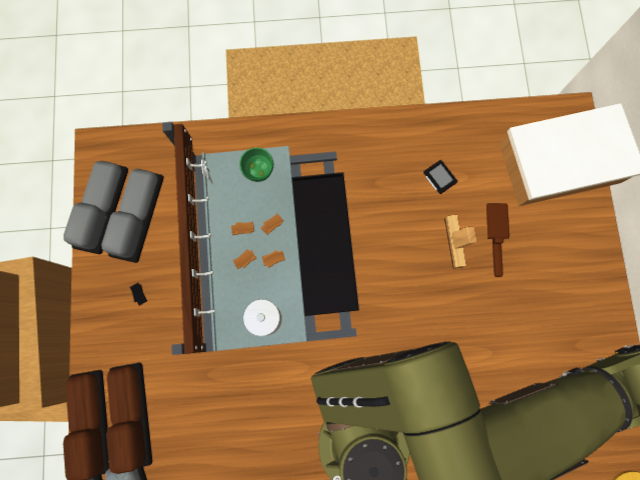

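Scene and top both show the rack with its rear to world +y (image left in top): hooks at col ~200, chips at about (243,228), (272,224), (245,259), (273,258), bowl at (257,165), canister at (261,317), tray at (325,245). The scraper is at (457,240), its handle leaning right (towards world -y), with the hairbrush at (497,235). The black look-alike at (138,293) is off the deck.

```bash
cat > m.py <<'E'
from h import *
c=dict(np.load("top0.npz"));P,M=pts(c);hsv=cv2.cvtColor(c["img"],cv2.COLOR_BGR2HSV)
def plane(mask):
    return P[mask]
d=c["img"].astype(int)
print("bench z",np.median(P[400:470,480:500][...,2]),np.median(P[150:160,380:400,2]))
# deck
z=P[...,2];sat=hsv[...,1]
reg=np.zeros(z.shape,bool);reg[140:360,195:312]=1
b0=np.array([np.median(P[290:300,225:235,k]) for k in range(3)]);print("deck z around",b0, np.median(P[180:300,285:290,2]))
m=reg&(abs(z-b0[2])<9)&(sat<90)&(hsv[...,2]>70)
m=cv2.morphologyEx(m.astype(np.uint8),cv2.MORPH_OPEN,np.ones((3,3)))
cs,_=cv2.findContours(m,cv2.RETR_EXTERNAL,cv2.CHAIN_APPROX_NONE)
k=max(cs,key=cv2.contourArea)
zd=np.median(z[m>0]);print("deck z",zd)
def cast(u,v,zz):
    u=np.atleast_1d(u).astype(float);v=np.atleast_1d(v).astype(float)
    r=np.stack([(u-c["cx"])/c["fx"],(v-c["cy"])/c["fy"],np.ones_like(u)],-1)@M.T
    return np.array(c["eye"])+r*((zz-c["eye"][2])/r[:,2])[:,None]
q=cast(k[:,0,0],k[:,0,1],zd)
fit=lambda a:cv2.fitLine(a[:,:2].astype(np.float32),cv2.DIST_HUBER,0,.01,.01).ravel()
# front edge: rightmost mask pixel per row
rows=range(165,330);fr=np.array([np.nonzero(m[r])[0].max() for r in rows]);
f=cast(fr+.5,np.array(rows),zd);lf=fit(f);yaw=np.arctan2(lf[1],lf[0]) if lf[0]>0 else np.arctan2(-lf[1],-lf[0])
print("front",lf,"yaw",yaw)
ex=np.array([np.cos(yaw),np.sin(yaw)]);ey=np.array([-ex[1],ex[0]])
s=q[:,:2]@ex;t=q[:,:2]@ey;t0=np.median(f[:,:2]@ey)
print("s range",np.percentile(s,[0,1,2,98,99,100]),"t",t0,t.min(),t.max())
sel=(s<s.min()+6);print("ends",np.median(s[s<s.min()+8]),np.median(s[s>s.max()-8]))
np.savez("rk.npz",yaw=yaw,t0=t0,zd=zd)
def rk(p):return np.array([p[:2]@ex-(s.min()+s.max())/2,p[:2]@ey-t0-120])
# chips
w=reg&(hsv[...,0]<18)&(sat>110)&(abs(z-zd)<25)
w[:, :215]=0
n,l,st,ce=cv2.connectedComponentsWithStats(w.astype(np.uint8))
for i in range(1,n):
    if st[i,4]>80:
        p=cast(*ce[i],zd+7)[0];print("chip",ce[i],st[i],p.round(),rk(p).round())
for nm,(u,v) in dict(bowl=(257,165),can=(261,317)).items():
    print(nm,P[v,u].round(),rk(P[v,u]).round())
# scraper points
r=P[205:275,440:480].reshape(-1,3)
bar=r[(r[:,2]>25)&(r[:,2]<42)];hd=r[r[:,2]>50]
print("bar",len(bar),np.median(bar,0),cv2.minAreaRect(bar[:,:2].astype(np.float32)))
print("hd",len(hd),hd.mean(0),hd.max(0),cv2.minAreaRect(hd[:,:2].astype(np.float32)))
E
python3 m.py
```

```text
bench z 658.5759579093872 -1.0502671492718036
deck z around [419.31269328 327.15826654 112.44378371] 112.74172625005508
deck z 112.38926017053063
front [9.9961966e-01 2.7576944e-02 5.3234589e+02 1.4051024e+02] yaw 0.027580442
s range [287.99382856 288.26704486 288.45105083 827.07359393 827.37249068
 827.82756085] t 125.78625056688765 125.39862808763027 362.1611662490432
ends 289.4533737519876 826.0068345948855
chip [271.67105263 223.57894737] [261 214  22  20 228] [601. 205. 119.] [ 49. -57.]
chip [242.30044843 227.87892377] [231 222  23  13 223] [595. 285. 119.] [45. 22.]
chip [244.21645022 258.88311688] [233 250  23  19 231] [510. 283. 119.] [-40.  23.]
chip [272.92703863 257.99570815] [262 250  23  17 233] [507. 207. 119.] [-46. -53.]
bowl [770. 237. 119.] [219. -31.]
can [348. 233. 230.] [-204.  -22.]
bar 441 [ 523.0226013  -305.87911677   33.27565208] ((532.9085083007812, -308.398681640625), (150.7841033935547, 33.173702239990234), 2.640181064605713)
hd 367 [ 524.96692492 -309.59670853  127.26545313] [ 557.65582928   78.8065195  1520.441212  ] ((426.57769775390625, -127.41325378417969), (57.28094482421875, 501.65618896484375), 28.715450286865234)
```

Emit:
{"api": "arm_command", "payload": {
  "plan": [
    [1, -0.018, -0.053, -0.02, 0],
    [1, -0.018, -0.053, -0.02, 0],
    [1, -0.018, -0.053, 0, 0],
    [1, -0.018, -0.053, 0, 0],
    [1, -0.018, -0.053, 0, 0]
  ]
}}

```text
clock: 0.72
eef_pos: [-1.5, -297.2, 245.2]
eef_rot: [-3.142, 0.0, 0.304]
wrist_force: [-0.2, -0.4, 0.6]
finger_gap: 93.9
finger_force: 0.0
```

```bash
python3 -c "
from h import *
s=manip.read_state();print(s['clock'],s['eef_pos'],s['eef_rot'],s['joints'])"
cat >> m.py <<'E'
print("----")
r=P[200:280,435:485];uv=np.argwhere((r[...,2]>45)&(r[...,2]<115));hd=r[(r[...,2]>45)&(r[...,2]<115)]
print("hd",len(hd),hd.mean(0),hd[hd[:,2]>90].mean(0) if (hd[:,2]>90).any() else None,cv2.minAreaRect(hd[:,:2].astype(np.float32)))
b=r[(r[...,2]>22)&(r[...,2]<42)]
for lo,hi in((445,490),(490,500),(545,560),(560,575),(575,620)):
    q=b[(b[:,0]>lo)&(b[:,0]<hi)];print(lo,len(q),q[:,1].min(),q[:,1].max(),q[:,1].mean(),q[:,0].min(),q[:,0].max())
E
python3 m.py|sed '1,/----/d'
```

```text
0.725 [  -1.53000751 -297.23967014  245.2013791 ] [-3.14152311e+00  1.23184226e-04  3.03536398e-01] [-1.69925893e+00 -3.41103255e-01  2.05688283e+00 -1.42480782e-04
  1.42582466e+00 -4.31978410e-01]
hd 372 [ 531.58527852 -319.77711481   86.57889821] [ 532.86280586 -328.60359168  102.62789864] ((533.2814331054688, -321.8020935058594), (46.7545280456543, 48.75612258911133), 3.2469780445098877)
445 133 -328.01321746613075 -295.4892633247475 -310.52722822872676 457.34138603112365 489.7004187139612
490 38 -326.6285652433447 -295.98304981532385 -309.0638802183181 490.1316987028349 499.0583002456559
545 21 -307.74445950569475 -292.6046740127556 -297.06914459639694 545.7346340341304 559.9159842138222
560 51 -321.3037966241958 -290.37974675914154 -305.3475052840187 560.2124013609628 574.3403779361631
575 128 -322.82594414934056 -288.8163047785305 -304.6059630604391 575.2277012303136 607.9673722515529
```

Emit:
{"api": "arm_command", "payload": {
  "plan": [
    [1, 0.009, -0.029, 0, 0],
    [1, 0.009, -0.029, 0, 0],
    [1, 0, 0, 0, 0]
  ]
}}

```text
clock: 1.1
eef_pos: [-1.1, -237.3, 245.6]
eef_rot: [3.14, 0.001, 0.302]
wrist_force: [0.4, 0.3, -0.1]
finger_gap: 93.7
finger_force: 0.0
```

```bash
python3 -c "
from h import *
s=manip.read_state();print(s['clock'],s['eef_pos'],s['eef_rot'],s['joints'])"
```

```text
1.1 [  -1.07002523 -237.33216014  245.61027083] [3.13994701e+00 7.72127571e-04 3.02194324e-01] [-1.73018340e+00 -5.15816291e-01  2.16081527e+00  4.17093457e-05
  1.49477637e+00 -4.61585162e-01]
```

Emit:
{"api": "arm_command", "payload": {
  "plan": [
    [1, 0, 0, -0.04, 0],
    [1, 0, 0, -0.04, 0],
    [1, 0, 0, -0.04, 0],
    [1, 0, 0, -0.04, 0],
    [1, 0, 0, -0.04, 0],
    [1, 0, 0, -0.04, 0]
  ]
}}

```text
clock: 1.85
eef_pos: [-1.0, -238.8, 486.6]
eef_rot: [-3.141, -0.0, 0.303]
wrist_force: [-0.7, 0.0, 0.9]
finger_gap: 93.8
finger_force: 0.0
```

```bash
python3 -c "
from h import *
s=manip.read_state();print(s['clock'],s['eef_pos'],s['eef_rot'],s['joints'])"
```

```text
1.85 [  -1.03887374 -238.81722864  486.62905466] [-3.14132817e+00 -1.51730917e-04  3.03010618e-01] [-1.72902737e+00 -4.53395987e-01  1.58153978e+00  2.01026762e-05
  2.01375324e+00 -4.61233065e-01]
```

Emit:
{"api": "arm_command", "payload": {
  "plan": [
    [1, 0, 0, 0, -0.185],
    [1, 0, 0, 0, -0.185],
    [1, 0, 0, 0, -0.185],
    [1, 0, 0, 0, -0.185],
    [1, 0, 0, 0, -0.185],
    [1, 0, 0, 0, -0.185],
    [1, 0, 0, 0, -0.185],
    [1, 0.01, 0.06, 0, 0],
    [1, 0.01, 0.06, 0, 0],
    [1, 0.02, 0.06, 0, 0],
    [1, 0.03, 0.05, 0, 0],
    [1, 0.045, 0.04, 0, 0],
    [1, 0.05, 0.02, 0, 0],
    [1, 0.06, 0.01, 0, 0],
    [1, 0.06, 0, 0, 0],
    [1, 0.05, -0.02, 0, 0],
    [1, 0.05, -0.03, 0, 0],
    [1, 0.05, -0.04, 0, 0],
    [1, 0.05, -0.05, 0, 0],
    [1, 0.05, -0.05, 0, 0]
  ]
}}

```text
clock: 4.35
eef_pos: [113.5, 170.1, 485.6]
eef_rot: [3.142, -0.0, 1.598]
wrist_force: [1.2, 0.4, -1.0]
finger_gap: 93.8
finger_force: 0.0
```

Emit:
{"api": "arm_command", "payload": {
  "plan": [
    [1, 0.05, -0.05, 0, 0],
    [1, 0.06, -0.01, 0, 0],
    [1, 0.06, 0, 0, 0],
    [1, 0.06, 0, 0, 0],
    [1, 0.06, 0, 0, 0]
  ]
}}

```text
clock: 4.97
eef_pos: [69.3, 440.8, 484.9]
eef_rot: [-3.142, 0.0, 1.599]
wrist_force: [1.2, -0.3, 0.5]
finger_gap: 94.1
finger_force: 0.0
```

```bash
python3 -c "
from h import *
s=manip.read_state();print(s['clock'],s['eef_pos'],s['eef_rot'],s['joints'])"
```

```text
4.975 [ 69.28237841 440.76952508 484.92325272] [-3.14151734e+00  4.42950996e-04  1.59868642e+00] [ 1.33279187e+00  2.16211859e-02  1.21013808e+00 -4.63771475e-05
  1.91028056e+00  1.30488636e+00]
```

Emit:
{"api": "arm_command", "payload": {
  "plan": [
    [1, 0.06, -0.018, 0, 0],
    [1, 0.06, -0.018, 0, 0],
    [1, 0.06, -0.018, 0, 0],
    [1, 0.06, -0.018, 0, 0],
    [1, 0.06, -0.018, 0, 0],
    [1, 0.05, 0, 0, 0],
    [1, 0.04, 0, 0, 0]
  ]
}}

```text
clock: 5.85
eef_pos: [-19.3, 728.3, 433.6]
eef_rot: [-3.141, -0.05, 1.598]
wrist_force: [0.2, -0.5, 0.6]
finger_gap: 94.2
finger_force: 0.0
```

```bash
python3 -c "
from h import *
s=manip.read_state();print(s['clock'],s['eef_pos'],s['eef_rot'],s['joints'])"
```

```text
5.85 [-19.28989647 728.27783054 433.60022813] [-3.14141909 -0.04983429  1.59841278] [1.54598257 0.80833389 0.23549594 0.003134   2.04800399 1.51987052]
```

Emit:
{"api": "arm_command", "payload": {
  "plan": [
    [1, 0.05, 0, 0, 0],
    [1, 0.05, 0, 0, 0],
    [1, 0.05, 0, 0, 0],
    [1, 0.05, 0, 0, 0]
  ]
}}

```text
clock: 6.35
eef_pos: [-21.0, 794.8, 372.8]
eef_rot: [3.142, -0.152, 1.598]
wrist_force: [0.7, 0.6, 0.3]
finger_gap: 94.1
finger_force: 0.0
```

Emit:
{"api": "arm_command", "payload": {
  "plan": [
    [1, 0.05, 0, -0.02, 0],
    [1, 0.05, 0, -0.02, 0],
    [1, 0.05, 0, -0.02, 0],
    [1, 0.05, 0, -0.02, 0]
  ]
}}

```text
clock: 6.85
eef_pos: [-21.4, 815.8, 402.4]
eef_rot: [3.141, -0.28, 1.598]
wrist_force: [0.0, -0.5, 1.3]
finger_gap: 94.2
finger_force: 0.0
```

Emit:
{"api": "arm_command", "payload": {
  "plan": [
    [1, 0.05, 0, -0.03, 0],
    [1, 0.05, 0, -0.03, 0],
    [1, 0.05, 0, -0.03, 0],
    [1, 0.05, 0, -0.03, 0],
    [1, 0.05, 0, -0.03, 0],
    [1, 0.05, 0, -0.03, 0]
  ]
}}

```text
clock: 7.6
eef_pos: [-21.2, 801.6, 513.5]
eef_rot: [3.141, -0.474, 1.598]
wrist_force: [-1.0, 0.3, -0.3]
finger_gap: 93.4
finger_force: 0.0
```

Emit:
{"api": "arm_command", "payload": {
  "plan": [
    [1, 0.05, 0, -0.01, 0],
    [1, 0.05, 0, -0.01, 0],
    [1, 0.05, 0, -0.01, 0],
    [1, 0.05, 0, -0.01, 0]
  ]
}}

```text
clock: 8.1
eef_pos: [-21.8, 822.5, 538.6]
eef_rot: [3.141, -0.594, 1.598]
wrist_force: [-0.1, 0.8, 0.3]
finger_gap: 94.0
finger_force: 0.0
```

```bash
cat > go.py <<'E'
from h import *
import sys
s=manip.read_state();p=s['eef_pos'];A=R.from_euler('xyz',s['eef_rot']).as_matrix()
print(s['clock'],p.round(1),s['eef_rot'].round(3),'q',s['joints'].round(2))
for a in sys.argv[1:]:
    t=np.array(eval(a),float);d=A.T@(t-p)/1000;n=int(np.ceil(max(abs(d).max()/.055,np.linalg.norm(d)/.06)))
    print(a,n,(d/n).round(4),'total',d.round(4));p=t
E
python3 go.py "[450,280,520]" "[533,-200,450]" "[534,-395,180]"
```

```text
8.1 [-21.8 822.5 538.6] [ 3.141 -0.594  1.598] q [1.54 0.72 0.24 0.03 1.59 1.53]
[450,280,520] 12 [-0.0392  0.0381 -0.0246] total [-0.4706  0.4571 -0.2949]
[533,-200,450] 9 [-0.0487  0.0078 -0.0235] total [-0.4387  0.0701 -0.2116]
[534,-395,180] 6 [-0.0521 -0.0007  0.0191] total [-0.3126 -0.0044  0.1147]
```

Emit:
{"api": "arm_command", "payload": {
  "plan": [
    [1, -0.039, 0.038, -0.025, 0],
    [1, -0.039, 0.038, -0.025, 0],
    [1, -0.039, 0.038, -0.025, 0],
    [1, -0.039, 0.038, -0.025, 0],
    [1, -0.039, 0.038, -0.025, 0],
    [1, -0.039, 0.038, -0.025, 0],
    [1, -0.039, 0.038, -0.025, 0],
    [1, -0.039, 0.038, -0.025, 0],
    [1, -0.039, 0.038, -0.025, 0],
    [1, -0.039, 0.038, -0.025, 0],
    [1, -0.039, 0.038, -0.025, 0],
    [1, -0.039, 0.038, -0.025, 0]
  ]
}}

```text
clock: 9.6
eef_pos: [437.3, 295.8, 529.7]
eef_rot: [3.139, -0.593, 1.6]
wrist_force: [-0.2, 0.7, -0.5]
finger_gap: 93.9
finger_force: 0.0
```

```bash
python3 go.py "[533,-200,450]" "[534,-385,180]"
```

```text
9.6 [437.3 295.8 529.7] [ 3.139 -0.593  1.6  ] q [0.24 0.06 1.17 0.59 1.73 0.36]
[533,-200,450] 9 [-0.0509  0.0091 -0.0236] total [-0.4578  0.0819 -0.2122]
[534,-385,180] 6 [-0.0507 -0.0008  0.0201] total [-0.3043 -0.0047  0.1205]
```

Emit:
{"api": "arm_command", "payload": {
  "plan": [
    [1, -0.051, 0.009, -0.024, 0],
    [1, -0.051, 0.009, -0.024, 0],
    [1, -0.051, 0.009, -0.024, 0],
    [1, -0.051, 0.009, -0.024, 0],
    [1, -0.051, 0.009, -0.024, 0],
    [1, -0.051, 0.009, -0.024, 0],
    [1, -0.051, 0.009, -0.024, 0],
    [1, -0.051, 0.009, -0.024, 0],
    [1, -0.051, 0.009, -0.024, 0],
    [1, -0.05, -0.001, 0.02, 0],
    [1, -0.05, -0.001, 0.02, 0],
    [1, -0.05, -0.001, 0.02, 0],
    [1, -0.05, -0.001, 0.02, 0],
    [1, -0.05, -0.001, 0.02, 0],
    [1, -0.05, -0.001, 0.02, 0],
    [1, 0, 0, 0, 0]
  ]
}}

```text
clock: 11.6
eef_pos: [529.5, -384.3, 180.7]
eef_rot: [-3.137, -0.597, 1.594]
wrist_force: [-0.3, -0.4, 0.3]
finger_gap: 93.6
finger_force: 0.0
```

```bash
python3 go.py "[534,-358,126]" "[533,-311.5,57.3]"; python3 -c "
from h import *
c=eyes.camera('scene');cv2.imwrite('pics/s1.png',cv2.resize(c['img'][120:330,150:400],None,fx=2.5,fy=2.5))"
```

```text
11.6 [ 529.5 -384.3  180.7] [-3.137 -0.597  1.594] q [-0.84  0.85  0.85  0.39  1.9  -0.82]
[534,-358,126] 2 [-0.0046  0.0027  0.03  ] total [-0.0091  0.0054  0.06  ]
[533,-311.5,57.3] 2 [-0.0001  0.0002  0.0415] total [-0.0002  0.0004  0.083 ]
```

View pics/s1.png

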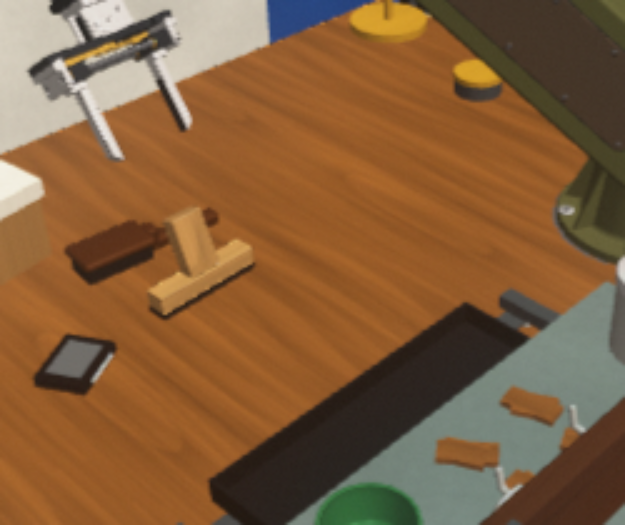

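The picture shows the gripper leaning as wanted, with its fingertips at (118,158) and (187,128), above the scraper handle at (190,235). It is lined up to slide down over the handle along the tool z axis.

Emit:
{"api": "arm_command", "payload": {
  "plan": [
    [1, -0.005, 0.003, 0.03, 0],
    [1, -0.004, 0.002, 0.03, 0],
    [1, 0, 0, 0.03, 0],
    [1, 0, 0, 0.028, 0],
    [1, 0, 0, 0.025, 0],
    [1, 0, 0, 0, 0]
  ]
}}

```text
clock: 12.4
eef_pos: [534.3, -309.8, 62.9]
eef_rot: [3.14, -0.592, 1.601]
wrist_force: [0.1, -0.1, 0.4]
finger_gap: 94.0
finger_force: 0.0
```

```bash
python3 go.py "[533,-311.5,57.3]"
```

```text
12.4 [ 534.3 -309.8   62.9] [ 3.14  -0.592  1.601] q [-0.76  0.84  1.15  0.41  1.6  -0.87]
[533,-311.5,57.3] 1 [-0.0045 -0.0014  0.0038] total [-0.0045 -0.0014  0.0038]
```

Emit:
{"api": "arm_command", "payload": {
  "plan": [
    [1, -0.004, -0.001, 0.004, 0],
    [-1, 0, 0, 0, 0],
    [-1, 0, 0, 0, 0],
    [-1, 0, 0, 0, 0],
    [-1, 0, 0, 0, 0],
    [-1, 0, 0, 0, 0],
    [-1, 0, 0, 0, 0]
  ],
  "newtons": 50
}}

```text
clock: 13.28
eef_pos: [532.8, -312.2, 56.2]
eef_rot: [3.14, -0.592, 1.599]
wrist_force: [-0.1, -0.7, 0.7]
finger_gap: 45.7
finger_force: 50.0
```

```bash
python3 go.py "[533,-311.5,150]"
```

```text
13.275 [ 532.8 -312.2   56.2] [ 3.14  -0.592  1.599] q [-0.76  0.85  1.15  0.4   1.59 -0.88]
[533,-311.5,150] 2 [ 0.0265  0.0002 -0.0387] total [ 0.0529  0.0003 -0.0775]
```

```bash
python3 go.py "[536,-311,200]" "[551,250,200]" "[551,339,186]"
```

```text
13.275 [ 532.8 -312.2   56.2] [ 3.14  -0.592  1.599] q [-0.76  0.85  1.15  0.4   1.59 -0.88]
[536,-311,200] 3 [ 0.0271  0.0011 -0.0396] total [ 0.0812  0.0034 -0.1187]
[551,250,200] 10 [0.0465 0.0031 0.0313] total [0.465  0.0306 0.3128]
[551,339,186] 2 [0.033  0.0012 0.0306] total [0.066  0.0025 0.0613]
```

Emit:
{"api": "arm_command", "payload": {
  "plan": [
    [-1, 0.01, 0, -0.015, 0],
    [-1, 0.018, 0.001, -0.026, 0],
    [-1, 0.018, 0.001, -0.026, 0],
    [-1, 0.018, 0.001, -0.026, 0],
    [-1, 0.017, 0, -0.026, 0],
    [-1, 0, 0, 0, 0]
  ]
}}

```text
clock: 14.02
eef_pos: [536.1, -311.7, 202.9]
eef_rot: [3.136, -0.589, 1.602]
wrist_force: [-0.4, 0.5, -3.6]
finger_gap: 45.5
finger_force: 50.0
```

Emit:
{"api": "arm_command", "payload": {
  "plan": [
    [-1, 0.023, 0.0015, 0.0157, 0],
    [-1, 0.028, 0.0018, 0.0188, 0],
    [-1, 0.028, 0.0018, 0.0188, 0],
    [-1, 0.028, 0.0018, 0.0188, 0],
    [-1, 0.028, 0.0018, 0.0188, 0],
    [-1, 0.028, 0.0018, 0.0188, 0],
    [-1, 0.028, 0.0018, 0.0188, 0],
    [-1, 0.028, 0.0018, 0.0188, 0],
    [-1, 0.028, 0.0018, 0.0188, 0],
    [-1, 0.028, 0.0018, 0.0188, 0],
    [-1, 0.028, 0.0018, 0.0188, 0],
    [-1, 0.028, 0.0018, 0.0188, 0],
    [-1, 0.028, 0.0018, 0.0188, 0],
    [-1, 0.028, 0.0018, 0.0188, 0],
    [-1, 0.028, 0.0018, 0.0188, 0],
    [-1, 0, 0, 0, 0]
  ]
}}

```text
clock: 16.02
eef_pos: [547.3, 190.9, 199.1]
eef_rot: [-3.14, -0.592, 1.601]
wrist_force: [-0.1, -1.2, -3.3]
finger_gap: 45.7
finger_force: 50.0
```

```bash
python3 go.py "[551,250,200]" "[551,339,186]";python3 -c "
from h import *
c=eyes.camera('scene');cv2.imwrite('pics/s2.png',cv2.resize(c['img'][130:450,220:520],None,fx=1.8,fy=1.8))"
```

```text
16.025 [547.3 190.9 199.1] [-3.14  -0.592  1.601] q [ 0.01  0.36  1.57  0.62  1.29 -0.22]
[551,250,200] 1 [0.0495 0.0055 0.0321] total [0.0495 0.0055 0.0321]
[551,339,186] 2 [0.033  0.0014 0.0306] total [0.066  0.0027 0.0612]
```

View pics/s2.png

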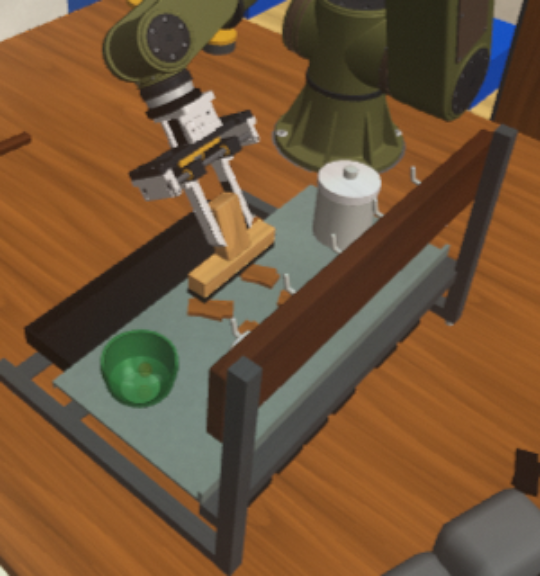

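The scraper (crop (235,250)) is held square over the front of the deck, with the gripper leaning towards the front. The chips at (210,308), (260,275) and (285,298) lie beyond it, and the way under the hooks is clear.

Emit:
{"api": "arm_command", "payload": {
  "plan": [
    [-1, 0.02, 0.001, 0.018, 0],
    [-1, 0.023, 0.0015, 0.019, 0],
    [-1, 0.023, 0.0015, 0.019, 0],
    [-1, 0.023, 0.0015, 0.019, 0],
    [-1, 0.022, 0.001, 0.017, 0],
    [-1, 0, 0, 0, 0]
  ]
}}

```text
clock: 16.82
eef_pos: [550.4, 333.0, 184.9]
eef_rot: [-3.141, -0.591, 1.6]
wrist_force: [-0.1, -0.4, -3.6]
finger_gap: 45.9
finger_force: 50.0
```

```bash
python3 go.py "[551,339,186]" "[551,339,116]"; python3 -c "
from h import *
c=eyes.camera('scene');cv2.imwrite('pics/s3.png',cv2.resize(c['img'][180:380,280:500],None,fx=2.5,fy=2.5))"
```

```text
16.825 [550.4 333.  184.9] [-3.141 -0.591  1.6  ] q [ 0.25  0.43  1.5   0.64  1.15 -0.03]
[551,339,186] 1 [0.0056 0.0008 0.0024] total [0.0056 0.0008 0.0024]
[551,339,116] 2 [-0.0195  0.      0.0291] total [-0.039   0.      0.0581]
```

View pics/s3.png

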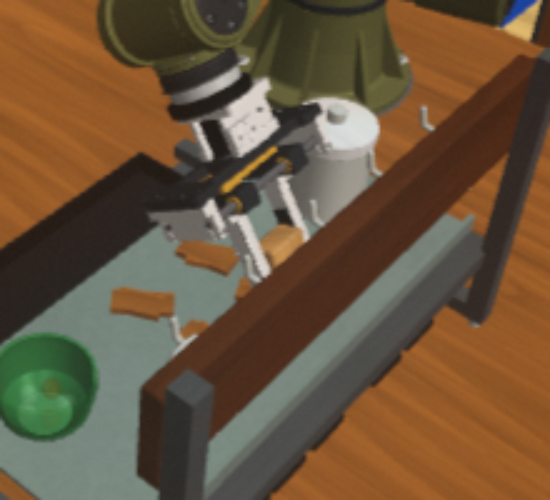

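The gripper has passed under the hook line, clear of the hooks and the canister. The scraper's handle (crop (285,243)) is behind the chips.

Emit:
{"api": "arm_command", "payload": {
  "plan": [
    [-1, -0.0034, 0, 0.005, 0],
    [-1, -0.0028, 0, 0.0042, 0],
    [-1, 0, 0, 0, 0]
  ]
}}

```text
clock: 17.25
eef_pos: [550.8, 332.3, 174.2]
eef_rot: [3.142, -0.592, 1.598]
wrist_force: [-0.4, 0.3, -2.3]
finger_gap: 46.1
finger_force: 50.0
```

Emit:
{"api": "arm_command", "payload": {
  "plan": [
    [-1, -0.0011, 0, 0.0017, 0],
    [-1, 0, 0, 0, 0]
  ]
}}

```text
clock: 17.5
eef_pos: [550.8, 332.8, 172.8]
eef_rot: [3.14, -0.592, 1.599]
wrist_force: [-0.0, -0.3, -3.3]
finger_gap: 45.7
finger_force: 50.0
```

Emit:
{"api": "arm_command", "payload": {
  "plan": [
    [-1, -0.0008, 0, 0.0012, 0],
    [-1, 0, 0, 0, 0]
  ]
}}

```text
clock: 17.75
eef_pos: [550.8, 332.9, 171.3]
eef_rot: [3.141, -0.592, 1.599]
wrist_force: [0.4, 0.3, -2.5]
finger_gap: 46.0
finger_force: 50.0
```

Emit:
{"api": "arm_command", "payload": {
  "plan": [
    [-1, -0.0006, 0, 0.0008, 0],
    [-1, 0, 0, 0, 0]
  ]
}}

```text
clock: 18.0
eef_pos: [550.8, 332.9, 170.3]
eef_rot: [3.141, -0.592, 1.599]
wrist_force: [-0.1, 0.2, -3.2]
finger_gap: 45.6
finger_force: 50.0
```

Emit:
{"api": "arm_command", "payload": {
  "plan": [
    [-1, -0.0003, 0, 0.0005, 0],
    [-1, 0, 0, 0, 0]
  ]
}}

```text
clock: 18.25
eef_pos: [550.8, 332.9, 169.8]
eef_rot: [3.141, -0.592, 1.599]
wrist_force: [-0.6, 0.8, -2.9]
finger_gap: 45.8
finger_force: 50.0
```

Emit:
{"api": "arm_command", "payload": {
  "plan": [
    [-1, -0.0003, 0, 0.0004, 0],
    [-1, 0, 0, 0, 0]
  ]
}}

```text
clock: 18.5
eef_pos: [550.9, 332.8, 169.3]
eef_rot: [3.14, -0.592, 1.599]
wrist_force: [0.1, -0.5, -3.1]
finger_gap: 45.7
finger_force: 50.0
```

Emit:
{"api": "arm_command", "payload": {
  "plan": [
    [-1, -0.0003, 0, 0.0004, 0],
    [-1, 0, 0, 0, 0]
  ]
}}

```text
clock: 18.75
eef_pos: [550.9, 332.9, 169.2]
eef_rot: [3.14, -0.592, 1.6]
wrist_force: [-1.7, -1.6, 2.4]
finger_gap: 45.8
finger_force: 50.0
```

Emit:
{"api": "arm_command", "payload": {
  "plan": [
    [-1, -0.0003, 0, 0.0004, 0],
    [-1, 0, 0, 0, 0]
  ]
}}

```text
clock: 19.0
eef_pos: [550.9, 332.8, 169.0]
eef_rot: [3.14, -0.593, 1.6]
wrist_force: [-2.4, -3.4, 4.9]
finger_gap: 45.7
finger_force: 50.0
```

Emit:
{"api": "arm_command", "payload": {
  "plan": [
    [-1, -0.0003, 0, 0.0004, 0],
    [-1, 0, 0, 0, 0]
  ]
}}

```text
clock: 19.25
eef_pos: [550.9, 332.9, 168.9]
eef_rot: [3.14, -0.593, 1.6]
wrist_force: [-3.0, -3.9, 9.3]
finger_gap: 45.6
finger_force: 50.0
```

Emit:
{"api": "arm_command", "payload": {
  "plan": [
    [-1, 0.0001, 0, -0.0002, 0],
    [-1, -0.0042, 0, -0.0028, 0],
    [-1, -0.0042, 0, -0.0028, 0]
  ]
}}

```text
clock: 19.62
eef_pos: [551.3, 323.0, 168.7]
eef_rot: [3.14, -0.594, 1.599]
wrist_force: [1.6, 3.2, 4.2]
finger_gap: 45.9
finger_force: 50.0
```

Emit:
{"api": "arm_command", "payload": {
  "plan": [
    [-1, -0.0042, 0, -0.0028, 0],
    [-1, -0.0042, 0, -0.0028, 0]
  ]
}}

```text
clock: 19.88
eef_pos: [551.6, 312.7, 168.6]
eef_rot: [3.14, -0.594, 1.599]
wrist_force: [-1.2, 5.0, 5.0]
finger_gap: 45.7
finger_force: 50.0
```

Emit:
{"api": "arm_command", "payload": {
  "plan": [
    [-1, -0.0043, 0, -0.0027, 0],
    [-1, -0.0043, 0, -0.0027, 0],
    [-1, -0.0043, 0, -0.0027, 0]
  ]
}}

```text
clock: 20.25
eef_pos: [552.0, 297.5, 168.0]
eef_rot: [3.14, -0.593, 1.599]
wrist_force: [-1.1, 3.5, 5.5]
finger_gap: 45.9
finger_force: 50.0
```

Emit:
{"api": "arm_command", "payload": {
  "plan": [
    [-1, -0.0043, 0, -0.0026, 0],
    [-1, -0.0043, 0, -0.0026, 0]
  ]
}}

```text
clock: 20.5
eef_pos: [552.3, 287.5, 167.6]
eef_rot: [3.14, -0.594, 1.599]
wrist_force: [-0.1, 3.6, 6.5]
finger_gap: 45.8
finger_force: 50.0
```

Emit:
{"api": "arm_command", "payload": {
  "plan": [
    [-1, -0.0043, 0, -0.0026, 0],
    [-1, -0.0043, 0, -0.0026, 0],
    [-1, -0.0043, 0, -0.0026, 0]
  ]
}}

```text
clock: 20.88
eef_pos: [552.7, 272.4, 166.9]
eef_rot: [3.14, -0.594, 1.599]
wrist_force: [-1.4, 3.7, 5.6]
finger_gap: 46.1
finger_force: 50.0
```

Emit:
{"api": "arm_command", "payload": {
  "plan": [
    [-1, -0.0043, 0, -0.0026, 0],
    [-1, -0.0043, 0, -0.0026, 0],
    [-1, -0.0043, 0, -0.0026, 0]
  ]
}}

```text
clock: 21.25
eef_pos: [553.1, 257.3, 166.1]
eef_rot: [3.14, -0.594, 1.599]
wrist_force: [0.3, 3.5, 4.9]
finger_gap: 45.7
finger_force: 50.0
```

Emit:
{"api": "arm_command", "payload": {
  "plan": [
    [-1, -0.0043, 0, -0.0025, 0],
    [-1, -0.0043, 0, -0.0025, 0],
    [-1, -0.0043, 0, -0.0025, 0],
    [-1, -0.0043, 0, -0.0025, 0]
  ]
}}

```text
clock: 21.75
eef_pos: [553.6, 237.5, 164.8]
eef_rot: [3.14, -0.593, 1.6]
wrist_force: [-0.5, 4.5, 6.2]
finger_gap: 45.9
finger_force: 50.0
```

Emit:
{"api": "arm_command", "payload": {
  "plan": [
    [-1, -0.0043, 0, -0.0025, 0],
    [-1, -0.0043, 0, -0.0025, 0],
    [-1, -0.0043, 0, -0.0025, 0]
  ]
}}

```text
clock: 22.12
eef_pos: [554.1, 222.6, 163.8]
eef_rot: [3.14, -0.593, 1.6]
wrist_force: [-0.5, 5.0, 5.7]
finger_gap: 45.9
finger_force: 50.0
```

Emit:
{"api": "arm_command", "payload": {
  "plan": [
    [-1, -0.0043, 0, -0.0025, 0],
    [-1, -0.0043, 0, -0.0025, 0],
    [-1, -0.0043, 0, -0.0025, 0],
    [-1, -0.0043, 0, -0.0025, 0]
  ]
}}

```text
clock: 22.62
eef_pos: [554.6, 202.7, 162.4]
eef_rot: [3.14, -0.593, 1.599]
wrist_force: [-0.4, 3.3, 4.9]
finger_gap: 45.7
finger_force: 50.0
```

Emit:
{"api": "arm_command", "payload": {
  "plan": [
    [-1, -0.0043, 0, -0.0025, 0],
    [-1, -0.0043, 0, -0.0025, 0],
    [-1, -0.0043, 0, -0.0025, 0],
    [-1, -0.0043, 0, -0.0025, 0]
  ]
}}

```text
clock: 23.12
eef_pos: [555.1, 182.8, 161.1]
eef_rot: [3.14, -0.593, 1.6]
wrist_force: [0.3, 3.5, 5.7]
finger_gap: 45.7
finger_force: 50.0
```

```bash
python3 -c "
from h import *
a=eyes.camera('scene')['img'][180:380,230:470];b=eyes.camera('top')['img'][130:350,190:400]
cv2.imwrite('pics/s4.png',np.hstack([cv2.resize(a,(420,350)),cv2.resize(b,(370,350))]))"
```

```text
(no output)
```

View pics/s4.png

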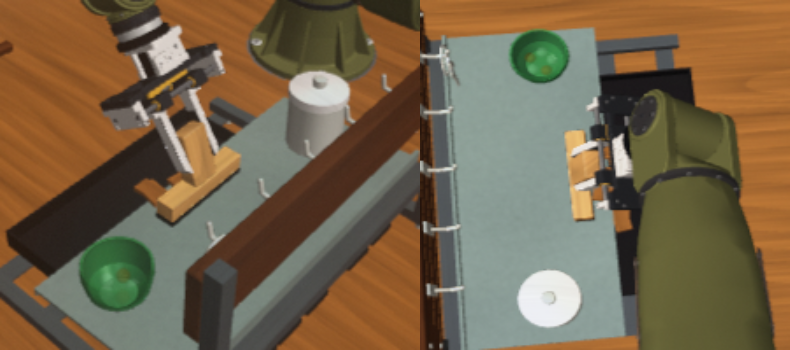

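No chips remain behind the scraper. They are bunched at the front edge (one shows at left crop (150,190), one at right crop (625,220)), and the sole is 45 mm short of the edge.

Emit:
{"api": "arm_command", "payload": {
  "plan": [
    [-1, -0.0043, 0, -0.0025, 0],
    [-1, -0.0043, 0, -0.0025, 0],
    [-1, -0.0043, 0, -0.0025, 0],
    [-1, -0.0043, 0, -0.0025, 0]
  ]
}}

```text
clock: 23.72
eef_pos: [555.7, 162.9, 159.7]
eef_rot: [3.14, -0.593, 1.6]
wrist_force: [-0.5, 3.7, 4.6]
finger_gap: 46.1
finger_force: 50.0
```

Emit:
{"api": "arm_command", "payload": {
  "plan": [
    [-1, -0.0034, 0, -0.0019, 0],
    [-1, -0.0034, 0, -0.0019, 0],
    [-1, -0.0034, 0, -0.0019, 0],
    [-1, -0.0026, 0, -0.0014, 0]
  ]
}}

```text
clock: 24.22
eef_pos: [556.0, 148.4, 158.4]
eef_rot: [3.14, -0.593, 1.599]
wrist_force: [-1.0, 3.4, 5.4]
finger_gap: 45.7
finger_force: 50.0
```

```bash
python3 -c "
from h import *
a=eyes.camera('scene')['img'][180:380,230:470];b=eyes.camera('top')['img'][130:350,190:400]
cv2.imwrite('pics/s5.png',np.hstack([cv2.resize(a,(420,350)),cv2.resize(b,(370,350))]))"
```

```text
(no output)
```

View pics/s5.png

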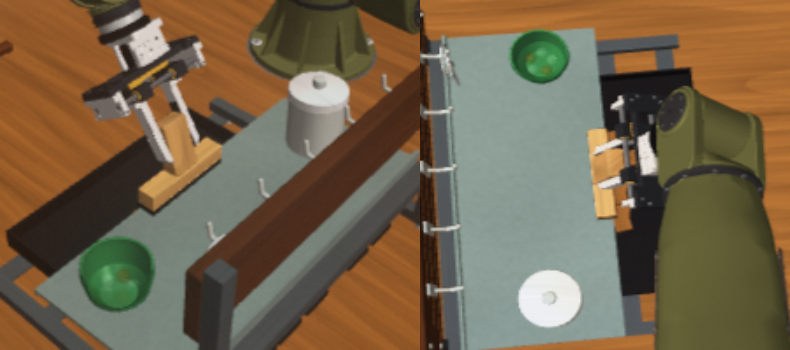

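The deck is clear behind the scraper, and the sole is at the front edge with the chips about to drop into the tray.

Emit:
{"api": "arm_command", "payload": {
  "plan": [
    [-1, -0.0017, 0, -0.0009, 0],
    [-1, -0.0017, 0, -0.0009, 0],
    [-1, 0, 0, 0, 0],
    [-1, 0, 0, 0, 0]
  ]
}}

```text
clock: 24.82
eef_pos: [556.1, 144.6, 157.8]
eef_rot: [3.14, -0.592, 1.6]
wrist_force: [-0.2, 2.0, 5.2]
finger_gap: 46.1
finger_force: 50.0
```

Emit:
{"api": "arm_command", "payload": {
  "plan": [
    [-1, -0.0021, 0, -0.0014, 0],
    [-1, -0.0021, 0, -0.0014, 0],
    [-1, -0.0021, 0, -0.0014, 0],
    [-1, 0, 0, 0, 0]
  ]
}}

```text
clock: 25.32
eef_pos: [556.3, 136.7, 157.6]
eef_rot: [3.14, -0.592, 1.599]
wrist_force: [-0.4, 1.6, 4.6]
finger_gap: 46.2
finger_force: 50.0
```

Emit:
{"api": "arm_command", "payload": {
  "plan": [
    [-1, -0.0042, 0, -0.0028, 0],
    [-1, -0.0038, 0, -0.0035, 0],
    [-1, -0.0031, 0, -0.0045, 0],
    [-1, -0.0031, 0, -0.0045, 0],
    [-1, -0.0031, 0, -0.0045, 0],
    [-1, -0.0031, 0, -0.0045, 0],
    [-1, -0.0031, 0, -0.0045, 0],
    [-1, -0.005, 0, -0.01, 0],
    [-1, 0, 0, -0.02, 0],
    [-1, 0.005, 0, -0.025, 0],
    [-1, 0.005, 0, -0.025, 0],
    [-1, 0, 0, -0.025, 0]
  ]
}}

```text
clock: 26.82
eef_pos: [558.7, 46.3, 259.6]
eef_rot: [3.14, -0.592, 1.6]
wrist_force: [-0.4, -0.1, -3.5]
finger_gap: 45.7
finger_force: 50.0
```

```bash
python3 go.py "[556,20,240]" "[556,-200,220]" "[545,-240,80]"; python3 -c "
from h import *
a=eyes.camera('scene')['img'][180:380,210:450];b=eyes.camera('top')['img'][130:350,190:400]
cv2.imwrite('pics/s6.png',np.hstack([cv2.resize(a,(420,350)),cv2.resize(b,(370,350))]))"
```

```text
26.825 [558.7  46.3 259.6] [ 3.14  -0.592  1.6  ] q [-0.25  0.34  1.44  0.57  1.54 -0.35]
[556,20,240] 1 [-0.0326 -0.0035  0.0017] total [-0.0326 -0.0035  0.0017]
[556,-200,220] 4 [-0.0484 -0.0015 -0.0265] total [-0.1937 -0.0062 -0.1061]
[545,-240,80] 3 [-0.037  -0.0041  0.0313] total [-0.111  -0.0123  0.094 ]
```

View pics/s6.png

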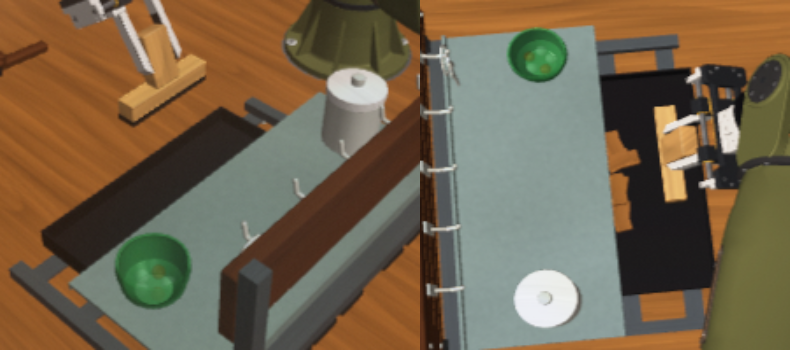

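The deck is empty and chips lie in the tray just beyond the edge (right crop about (620,150), (620,185), (623,215)). The bowl, canister and keys are unmoved. Next I put the scraper down on the bench.

Emit:
{"api": "arm_command", "payload": {
  "plan": [
    [-1, -0.03, -0.003, -0.002, 0],
    [-1, -0.04, -0.002, -0.02, 0],
    [-1, -0.04, -0.002, -0.022, 0],
    [-1, -0.04, -0.002, -0.022, 0],
    [-1, -0.04, -0.002, -0.022, 0],
    [-1, -0.04, -0.002, -0.02, 0],
    [-1, -0.022, -0.002, 0.018, 0],
    [-1, -0.022, -0.002, 0.02, 0],
    [-1, -0.022, -0.002, 0.02, 0],
    [-1, 0, 0, 0, 0]
  ]
}}

```text
clock: 28.18
eef_pos: [546.5, -226.4, 132.1]
eef_rot: [-3.138, -0.595, 1.596]
wrist_force: [0.2, 0.3, -1.7]
finger_gap: 45.7
finger_force: 50.0
```

```bash
python3 go.py "[545,-235,61]"; python3 - <<'E'
from h import *
c=eyes.camera('top');P,M=pts(c);h=cv2.cvtColor(c['img'],cv2.COLOR_BGR2HSV)
r=np.load('rk.npz');yaw=float(r['yaw']);ex=np.array([np.cos(yaw),np.sin(yaw)]);ey=np.array([-ex[1],ex[0]])
w=(h[...,0]<18)&(h[...,1]>110)&(h[...,2]>60);w[:,:285]=0;w[:,358:]=0;w[:180]=0;w[310:]=0
n,l,st,ce=cv2.connectedComponentsWithStats(w.astype(np.uint8))
for i in range(1,n):
    if st[i,4]>20:
        p=np.median(P[l==i],0);print(ce[i].round(),st[i],p.round(),'tray',(p[:2]@ex-558).round(),(p[:2]@ey-245.8+180).round(), np.percentile(P[l==i][:,2],[5,95]).round())
cv2.imwrite('pics/s7.png',cv2.resize(c['img'][170:320,270:370],None,fx=5,fy=4))
E
```

```text
28.175 [ 546.5 -226.4  132.1] [-3.138 -0.595  1.596] q [-0.66  0.67  1.26  0.45  1.61 -0.76]
[545,-235,61] 2 [-0.0235 -0.0008  0.027 ] total [-0.0469 -0.0016  0.0541]
[353. 220.] [344 180  14 114 857] [634. -22.  -1.] tray 75.0 -105.0 [-6.  6.]
[303. 242.] [295 212  20  64 680] [565. 127.  26.] tray 10.0 46.0 [16. 34.]
```

View pics/s7.png

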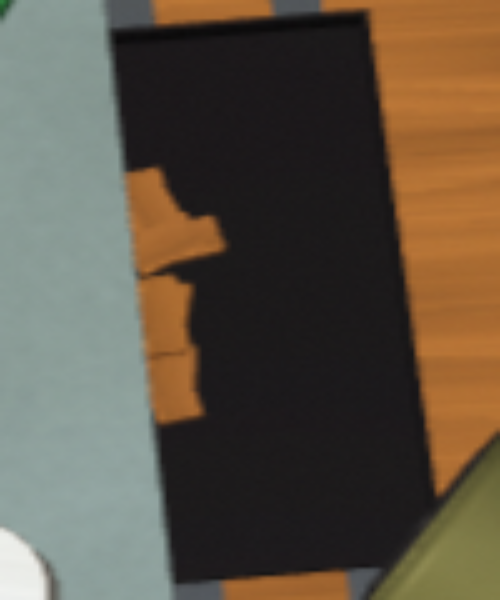

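All four chips lie in the tray: two overlap at the top of the crop (around (170,220)), and two are below at (168,312) and (178,385). They are 16–34 mm above the bench, so low enough. Next is lowering the scraper.

Emit:
{"api": "arm_command", "payload": {
  "plan": [
    [-1, -0.012, 0, 0.014, 0],
    [-1, -0.012, 0, 0.014, 0],
    [-1, -0.012, 0, 0.014, 0],
    [-1, -0.01, 0, 0.011, 0],
    [-1, 0, 0, 0, 0]
  ]
}}

```text
clock: 28.85
eef_pos: [547.3, -235.4, 63.5]
eef_rot: [-3.141, -0.594, 1.598]
wrist_force: [0.3, 0.0, -1.9]
finger_gap: 46.0
finger_force: 50.0
```

Emit:
{"api": "arm_command", "payload": {
  "plan": [
    [-1, -0.0012, 0, 0.0017, 0],
    [-1, 0, 0, 0, 0]
  ]
}}

```text
clock: 29.1
eef_pos: [548.0, -235.7, 63.3]
eef_rot: [3.14, -0.592, 1.6]
wrist_force: [0.2, 0.1, -3.0]
finger_gap: 45.9
finger_force: 50.0
```

Emit:
{"api": "arm_command", "payload": {
  "plan": [
    [-1, -0.0022, 0, 0.0033, 0],
    [-1, -0.0005, 0, 0.0008, 0],
    [-1, 0, 0, 0, 0]
  ]
}}

```text
clock: 29.48
eef_pos: [547.8, -235.5, 57.9]
eef_rot: [3.141, -0.592, 1.599]
wrist_force: [0.0, 0.2, -3.1]
finger_gap: 46.0
finger_force: 50.0
```

Emit:
{"api": "arm_command", "payload": {
  "plan": [
    [-1, -0.0005, 0, 0.0008, 0],
    [-1, 0, 0, 0, 0]
  ]
}}

```text
clock: 29.72
eef_pos: [547.8, -235.5, 57.0]
eef_rot: [3.141, -0.592, 1.599]
wrist_force: [0.8, -0.1, -1.7]
finger_gap: 45.7
finger_force: 50.0
```

Emit:
{"api": "arm_command", "payload": {
  "plan": [
    [-1, -0.0004, 0, 0.0006, 0],
    [-1, 0, 0, 0, 0]
  ]
}}

```text
clock: 29.98
eef_pos: [547.8, -235.5, 56.3]
eef_rot: [3.14, -0.592, 1.599]
wrist_force: [0.7, 0.1, -3.0]
finger_gap: 46.1
finger_force: 50.0
```

Emit:
{"api": "arm_command", "payload": {
  "plan": [
    [-1, -0.0003, 0, 0.0005, 0],
    [-1, -0.0001, 0, 0.0002, 0],
    [-1, 0, 0, 0, 0]
  ]
}}

```text
clock: 30.35
eef_pos: [547.9, -235.6, 56.2]
eef_rot: [3.14, -0.592, 1.6]
wrist_force: [-1.2, -2.0, 6.0]
finger_gap: 46.3
finger_force: 50.0
```

Emit:
{"api": "arm_command", "payload": {
  "plan": [
    [-0.3, 0, 0, 0, 0],
    [0.2, 0, 0, 0, 0],
    [1, 0, 0, 0, 0],
    [1, 0, 0, 0, 0],
    [1, 0, 0, 0, 0],
    [1, 0, 0, -0.02, 0],
    [1, 0, 0, -0.04, 0],
    [1, 0, 0, -0.04, 0],
    [1, 0, 0, -0.04, 0],
    [1, 0, 0, -0.03, 0],
    [1, 0, 0, 0, 0],
    [1, 0, 0, 0, 0]
  ]
}}

```text
clock: 31.85
eef_pos: [550.1, -329.5, 195.1]
eef_rot: [-3.141, -0.594, 1.599]
wrist_force: [-0.7, 0.2, -0.5]
finger_gap: 93.8
finger_force: 0.0
```

```bash
python3 -c "
from h import *
s=manip.read_state();print(s['clock'],s['eef_pos'])
a=eyes.camera('scene')['img'][150:390,150:450]
cv2.imwrite('pics/s8.png',cv2.resize(a,(750,600)))"
```

```text
31.85 [ 550.12587728 -329.49222236  195.05083615]
```

View pics/s8.png

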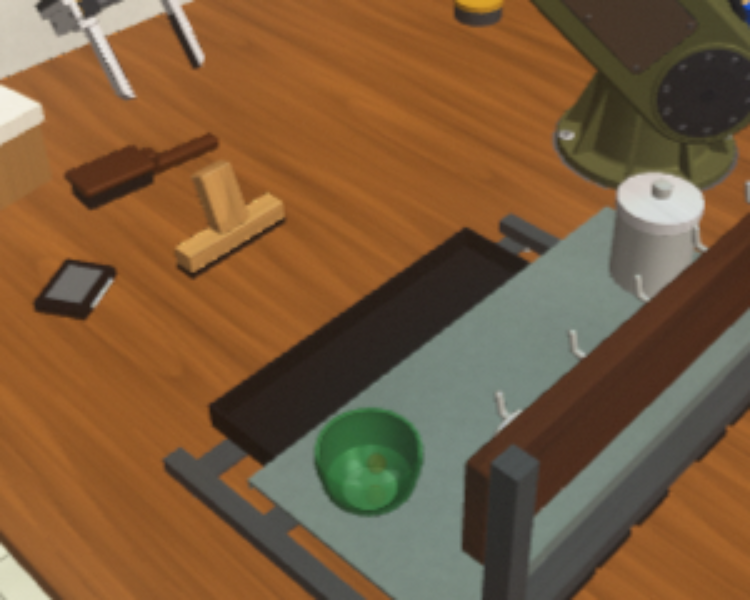

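The scraper stands upright on the bench at (230,220), clear of the tray, and the deck is empty.

```bash
python3 -c "
from h import *
print(ticket.sign_off())"
```

```text
the job is handed in; nothing more can be done
None
```

I handed the job in at about 32 s: all four chips are in the boot tray, the scraper stands upright on the bench clear of it, and the camera showed no other object disturbed; sign-off returned no verdict.

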